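Close the nut chopper and hold its pulse lever

ROBOT

A 7-joint arm with a two-finger parallel gripper is mounted at the origin on the work surface. World frame = base frame: x ahead of the robot, y to its left, z up, the work surface at z = 0. Lengths are in m, angles in rad, forces in N, time in s.
With the tool pointing down it reaches from about 0.4 to 0.85 m from the base axis. Payload 10.4 kg.
Tool frame: the origin (TCP) lies at the very end of the fingers, on their centre line; the grasp point (between the pads) lies 19 mm behind it (manip.grip_point_offset is the z of the grasp point in the tool frame, in m); z points along the fingers, y is the direction in which the jaws open and shut (so a half turn about z gives the same grasp; the last joint's range is limited). The gripper opens to 85 mm and grips with 20 to 120 N. Pads are 22 mm wide; open, the fingers measure 114 mm over their backs; the gripper's body (76 mm by 85 mm) begins 54 mm behind the grasp point. The pads swing forward as they close: fully open they stand 13 mm farther back than shut.
Start: joints at [1.305, 0.332, -0.065, 1.46, 0.022, 1.35, -0.088], TCP at [0.15, -0.607, 0.231] pointing down, gripper open.
Joint ranges: [-2.6, 2.6], [-0.5, 2.12], [-1.47, 1.34], [0.16, 2.42], [-1.27, 4.41], [0.06, 2.06], [-2.6, 2.6]. Speed limits (rad/s): [2.22, 2.22, 2.79, 2.79, 3.14, 3.14, 3.14].

INTERFACE

Orientations are given as a unit quaternion [x, y, z, w].
In Python, from workcell import manip, camera, get_calibration, hand_in gives the robot as it stands.
- The arm moves only by the shell command python3 -m pendant 'ROWS' [FORCE]. ROWS is JSON, a list of rows, each a list of 5 numbers: the shift along the tool's x, y, z in units of 40 mm (1.0 is 40 mm), then the turn about the tool's z in units of 6 degrees (1.0 is 6 degrees), then the closure, from 0 (fully open) to 1 (shut). A call has 1 to 5 rows; each row is the pose to reach, as a shift and turn from the pose commanded when the call began, along the tool's axes at that moment; what a row does not reach only later rows make up. A row lasts 1/8 s, in which the tool goes at most 62.5 mm and 10.7 degrees, less where a joint would pass 70% of its speed; a pose out of reach is approached as far as the arm can. A call with a gripper value outside its range is refused whole. The fingers move at their own pace and stop on an object; FORCE is the grip in N (left out, the last holds). Time passes only in rows, so rows that repeat a pose let the fingers close. It gives the time, the measured TCP pose, the force and the opening at its end, in the units of the state.
- manip.get_obs(): the state, without advancing time (a new reading comes with each control period).
- camera(name): name is "scene" or "side" or "wrist"; returns (picture, depth): 480x640x3 uint8, red, green, blue; 480x640 float32, m along the optical axis (not along the pixel's ray), 0 where there is no reading.
- get_calibration(name): a dict with "vfov" (degrees; the focal length in pixels is half the picture's height over the tangent of half this angle, whatever the lens; pixels are square), "cx", "cy" (the principal point, pixels), "position" and "rotation" of the camera in the world. Camera axes: x right, y down, z forward; pixel columns grow to the right and rows downward; lengths in m; the calibration is good to about 2 mm. A picture is of the moment at which its call begins: read the wrist's pose just before it. get_calibration takes no time and is no camera call; for the wrist camera it gives the pose at the moment of the call.
- hand_in(): hands the job in, once; it reports no verdict.
The state is a dict: "clock": time; "joint_pos": joint angles; "joint_velocities": joint speeds; "tau": joint torques, N m; "position": TCP position; "ee_rot": TCP orientation; "ft_force": force on the tool from outside, world axes, zero at the start; "torque": the same for the moment, N m; "grip_width": opening from 0.0 (shut) to 1.0 (fully open).
Only numpy, scipy, OpenCV 4.12 (cv2) and the standard library are available. Lean on these libraries where they do the work, as an engineer would, in place of code of your own. Each camera call takes 0.05 s, during which the arm holds its last target.

TASK

The nut chopper on the steel counter is loaded: set its lid (the larger of the two knobbed lids) down into the mouth of the bowl so that it sits level and fully home, rather than dropping it. Then press the spring-return lever on the chopper's side down past its first two clicks to the third, without pushing it on to the bottom stop, and finish while still holding it there at the third click. Leave the lever up until the lid is on, and leave the other things on the counter where they are.

Things in the scene. Friction and masses are not known exactly. Their poses are not given: they have to be found in the camera images.
- lid: The chopper's lid, aluminium, 0.15 to 0.3 kg, left or right of the chopper. Origin: centre of its underside, z up. From there up: spigot 120 mm across (110 mm at the foot), 0 to 10 mm; round flange 148 mm across, 10 to 16 mm; plain cylindrical knob 30 mm across, 16 to 52 mm. Seated, the spigot is in the bowl, the flange on its rim and the origin 10 mm below point bowl_rim.
- small_lid: A lid of another pot, same aluminium, same knob and heights but flange only 104 mm across: not for this bowl, a bystander. Origin: centre of the underside, z up. It lies on the opposite side of the chopper from the right lid.
- chopper: The nut chopper, fixed to the counter: white square base 200 x 200 mm, top 98 mm above the counter, with a round steel bowl on it. Origin: centre of the base at counter height, z up; the lever stands out from the side towards its own -y axis.
- bowl_rim (a point): Centre of the bowl's mouth, at the height of its rim, 188 mm above the counter. Outer diameter 136 mm, inner diameter 128 mm (4 mm of play all round the lid's spigot); axes as the chopper's.
- pivot (a point): Point on the lever's hinge axis, 115 mm above the counter, 125 mm from the chopper's origin along its -y; the hinge axis runs along the chopper's x. The lever's stem is a 12 mm round rod; at rest it points along the chopper's -y and 0.40 rad above level. Grey bracket cheeks up to 135 mm high stand round it, reaching 145 mm from the chopper's origin along -y.
- bar (a point): Centre of the lever's cross-bar, the part to press: black round bar 20 mm in diameter, 56 mm long, parallel to the chopper's x, 110 mm from the pivot. Height of this point above the counter: 158 mm at rest, 135 at click one, 111 at click two, 87 at click three, 64 at the bottom stop. Horizontal distance from the pivot: 101 mm at rest, 110 when level, 106 at click three.
- lever (a joint): Lever angle, rad: 0 at rest (up; the spring returns it from anywhere, it never latches), growing as the bar is pressed down; clicks at 0.22, 0.44, 0.66, bottom stop at 0.88. Pressing at the bar takes 1 to 10 N, rising with the angle and rippling at each click; about 6 N at the third. Marks on the quadrant at the pivot show rest, the clicks and the bottom.
- jar: Bystander: glass jar with steel cap, 62 mm across, 95 mm high. Origin: centre of underside.
- tin: Bystander: tin can, 72 mm across, 110 mm high. Origin: centre of underside.
Not all that is in view belongs to the job. Leave any green or yellow look-alike of the lid alone.

How it is judged:
By the outcome, as a careful person would: the job done as asked, in the order asked, and still so for the second after the job is handed in, while the arm keeps its last pose, push and grip.
It also fails if it takes over 56 s, if anything falls off the work surface, if the arm or the gripper's body presses on something with over 40 N, if the wrist force passes 120 N, or if a joint passes its speed limit or range.

## Working session

There is one attempt and no reset: what is moved stays moved. The work goes in short steps, Python scripts to look and compute and a shell command to move; the robot and the scene stay as the last step left them, time stands still between calls to the robot, and variables do not carry over. Pictures are saved under pics/ and viewed, and the job is handed in when it is done.

```bash
ls; mkdir -p pics
python3 - <<'E'
from workcell import manip,camera,get_calibration
import cv2,numpy as np
o=manip.get_obs();print(o['clock'],o['position'],o['ee_rot'],o['grip_width'],manip.grip_point_offset)
for n in ['scene','side','wrist']:
    c=get_calibration(n);print(n,c)
    im,d=camera(n);cv2.imwrite(f'pics/{n}0.png',im[:,:,::-1]);np.save(f'pics/{n}0.npy',d)
E
```

```text
pics
0.0 [ 0.15018067 -0.6063114   0.23052722] [ 9.92639899e-01  1.21101381e-01 -1.18428602e-04 -6.87331344e-04] 1.0011585538075147 -0.0187
scene {'vfov': 44.15332679304906, 'cx': 315.49596626839633, 'cy': 239.45880507902422, 'position': array([ 1.15263663, -1.04826343,  1.1906249 ]), 'rotation': array([ 0.87428567,  0.26787277, -0.10943698, -0.38973362])}
side {'vfov': 45.649191435007346, 'cx': 317.3103684722611, 'cy': 228.48363019976875, 'position': array([-0.10804768,  0.56071958,  1.07731115]), 'rotation': array([-0.359802  ,  0.85710739, -0.34281939,  0.13558876])}
wrist {'vfov': 69.69852046654903, 'cx': 320.0720387886294, 'cy': 234.33540902099497, 'position': array([ 0.21337844, -0.59046244,  0.37218165]), 'rotation': array([ 0.78089573, -0.61072355, -0.0813641 ,  0.10294893])}
```

View pics/scene0.png

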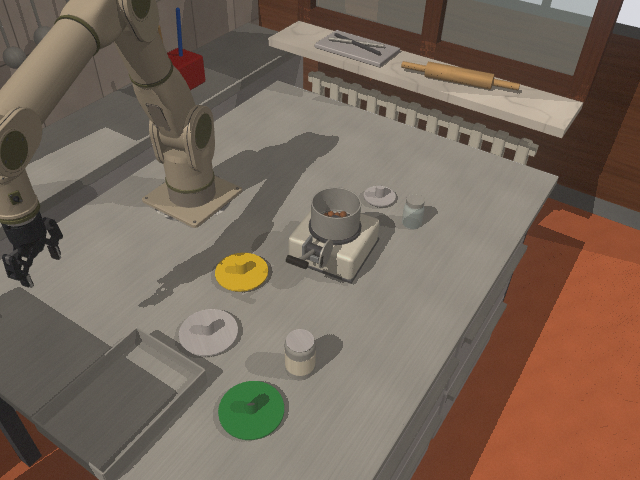

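View pics/side0.png

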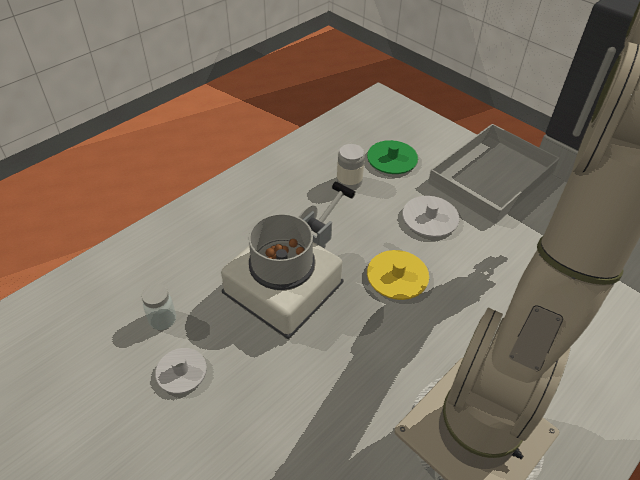

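View pics/wrist0.png

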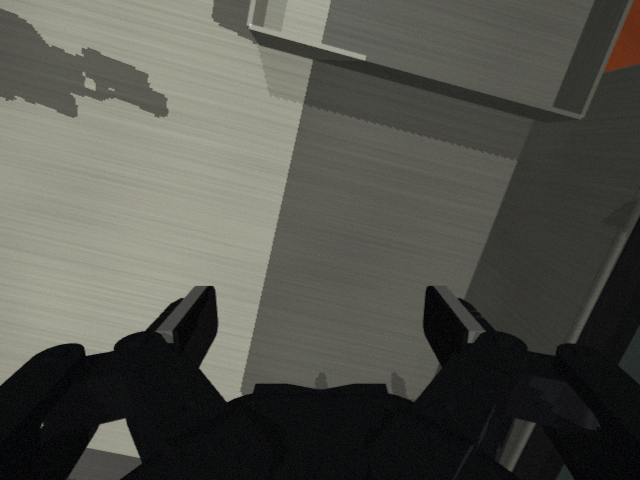

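The scene view shows the silver lid at (208,332) and the small lid at (379,195). The chopper bowl is at (335,210), with the lever bar at about (297,261). The jar and tin are at (413,212) and (300,355), and there are yellow and green decoys. In the side view the lid is at (431,216), the bowl at (281,245) and the bar at (343,190).

```bash
cat > h.py <<'E'
import numpy as np,cv2
from scipy.spatial.transform import Rotation as R
def cloud(d,c):
    f=240/np.tan(np.radians(c['vfov'])/2)
    v,u=np.mgrid[0:480,0:640]
    P=np.stack([(u-c['cx'])/f*d,(v-c['cy'])/f*d,d],-1)
    return P@R.from_quat(c['rotation']).as_matrix().T+c['position']
def circ(p):
    A=np.c_[2*p,np.ones(len(p))];s=np.linalg.lstsq(A,(p**2).sum(1),rcond=None)[0]
    return s[:2],np.sqrt(s[2]+s[:2]@s[:2])
def mec(p):
    c,r=cv2.minEnclosingCircle(p.astype(np.float32));return np.round(c,4),round(r,4)
E
python3 - <<'E'
from h import *
from workcell import get_calibration,manip
for n,lid,bowl,bar,tin,jar,sl in [('scene',(208,332),(335,210),(297,261),(300,355),(413,212),(379,195)),('side',(431,216),(281,245),(343,190),(350,165),(158,305),(180,370))]:
    d=np.load(f'pics/{n}0.npy');W=cloud(d,get_calibration(n));W[d==0]=np.nan
    for k,(u,v),w,zl,zh in [('lidknob',lid,45,.044,.06),('lidfl',lid,45,.009,.022),('tabl',lid,70,-.008,.006),('rim',bowl,50,.182,.196),('base',bowl,75,.09,.106),('bar',bar,18,.148,.175),('tintop',tin,30,.085,.12),('jartop',jar,25,.08,.12),('slknob',sl,20,.044,.06),('slfl',sl,40,.009,.022)]:
        q=W[max(0,v-w):v+w,u-w:u+w].reshape(-1,3);q=q[(q[:,2]>zl)&(q[:,2]<zh)]
        if len(q)<5: print(n,k,len(q));continue
        print(n,k,len(q),'med',np.round(np.median(q,0),4),'mec',*mec(q[:,:2]),'rect',[np.round(x,4) for x in cv2.minAreaRect(q[:,:2].astype(np.float32))])
E
```

```text
scene lidknob 201 med [ 0.4429 -0.5095  0.0496] mec [ 0.4522 -0.4734] 0.0807 rect [array([ 0.4321, -0.4888]), array([0.1091, 0.1539]), np.float64(33.4318)]
scene lidfl 2296 med [ 0.4229 -0.4047  0.0163] mec [ 0.4223 -0.3855] 0.1685 rect [array([ 0.4146, -0.3883]), array([0.2088, 0.2846]), np.float64(36.2384)]
scene tabl 12688 med [ 0.413  -0.3703  0.0009] mec [ 0.3698 -0.372 ] 0.2949 rect [array([ 0.377 , -0.3815]), array([0.3957, 0.4714]), np.float64(36.379)]
scene rim 326 med [0.5174 0.0315 0.1867] mec [0.5188 0.0393] 0.0742 rect [array([0.5195, 0.035 ]), array([0.1344, 0.1385]), np.float64(5.0062)]
scene base 1470 med [ 0.5769 -0.0131  0.0982] mec [0.5708 0.0909] 0.2111 rect [array([0.5268, 0.0912]), array([0.4181, 0.2109]), np.float64(87.2028)]
scene bar 201 med [ 0.5471 -0.1913  0.1642] mec [ 0.5465 -0.177 ] 0.034 rect [array([ 0.5428, -0.1834]), array([0.0537, 0.0597]), np.float64(40.906)]
scene tintop 763 med [ 0.6738 -0.3603  0.109 ] mec [ 0.6688 -0.3546] 0.0372 rect [array([ 0.6695, -0.3538]), array([0.0698, 0.069 ]), np.float64(86.2976)]
scene jartop 230 med [0.6491 0.2777 
[... 1196 characters left out ...]
 mec [ 0.5397 -0.1733] 0.0373 rect [array([ 0.5406, -0.1681]), array([0.0574, 0.0643]), np.float64(5.9764)]
side tintop 522 med [ 0.6583 -0.3451  0.1089] mec [ 0.6616 -0.3535] 0.0384 rect [array([ 0.6642, -0.3518]), array([0.0701, 0.0725]), np.float64(55.3136)]
side jartop 514 med [0.6386 0.2844 0.095 ] mec [0.6434 0.2827] 0.0293 rect [array([0.6427, 0.2828]), array([0.0543, 0.0565]), np.float64(52.7639)]
side slknob 37 med [0.4904 0.3374 0.0481] mec [0.4977 0.3334] 0.0144 rect [array([0.4931, 0.3361]), array([0.0286, 0.0107]), np.float64(59.3898)]
side slfl 1679 med [0.4978 0.3333 0.0166] mec [0.5023 0.3312] 0.0527 rect [array([0.5019, 0.3306]), array([0.1025, 0.1041]), np.float64(55.0374)]
```

Run:
```python
from h import *
from workcell import get_calibration,manip
from scipy.optimize import least_squares
for n in ['scene','side']:
    d=np.load(f'pics/{n}0.npy');W=cloud(d,get_calibration(n));W[d==0]=np.nan
    q=W.reshape(-1,3)
    def sel(c,r,zl,zh): return q[(np.hypot(q[:,0]-c[0],q[:,1]-c[1])<r)&(q[:,2]>zl)&(q[:,2]<zh)]
    fl=sel((.41,-.39),.1,.012,.02);print(n,'flange',len(fl),*mec(fl[:,:2]),np.median(fl[:,2]))
    kn=sel((.41,-.39),.06,.03,.06);print('knob',len(kn),*mec(kn[:,:2]))
    kt=sel((.41,-.39),.06,.049,.056);print('knobtop',len(kt),*mec(kt[:,:2]),kt[:,2].max())
    rm=sel((.517,.035),.08,.15,.195);
    # cylinder wall hist extents
    print('bowl',*mec(rm[:,:2]))
    b=sel((.517,.035),.16,.09,.103);print('base',cv2.minAreaRect(b[:,:2].astype(np.float32)))
    br=sel((.541,-.18),.06,.14,.18)
    # bar: fit line through top points
    t=br[br[:,2]>.155];c=t.mean(0);print('bar',c,np.linalg.svd(t-c)[2][0],len(t), t[:,2].max(), cv2.minAreaRect(t[:,:2].astype(np.float32)))
    tab=q[(np.abs(q[:,2])<.02)&(q[:,0]>.3)&(q[:,0]<.4)&(np.abs(q[:,1])<.3)];print('table z',np.median(tab[:,2]))
```

```text
scene flange 1799 [ 0.419  -0.3995] 0.0774 0.016285926580310583
knob 74 [ 0.4235 -0.4004] 0.015
knobtop 12 [ 0.425  -0.4036] 0.0137 0.052734299619706215
bowl [0.5151 0.0331] 0.075
base ((0.5234875679016113, 0.009990930557250977), (0.20059368014335632, 0.2571311295032501), 7.247233867645264)
bar [ 0.54784037 -0.19025024  0.16394387] [ 0.98823272  0.15136268 -0.02203255] 178 0.1720712528778514 ((0.5443601012229919, -0.18277987837791443), (0.058922164142131805, 0.0365053191781044), 9.977925300598145)
table z 0.0026038649322061014
side flange 1481 [ 0.4185 -0.4016] 0.0763 0.0167440389093072
knob 76 [ 0.4157 -0.3974] 0.015
knobtop 17 [ 0.4154 -0.3971] 0.0142 0.054733271888090185
bowl [0.5127 0.0323] 0.0718
base ((0.5168141722679138, 0.0070874691009521484), (0.20044578611850739, 0.25857633352279663), 6.494699478149414)
bar [ 0.54064483 -0.18554838  0.16412858] [-0.98886046 -0.14813521 -0.01452399] 202 0.1726340141270758 ((0.5407592058181763, -0.18885529041290283), (0.05162716284394264, 0.05291592702269554), 51.08881759643555)
table z 0.0011773617592012453
```

```bash
python3 -m pendant '[[1.2,-0.66,0,0,0],[2.4,-1.3,0,0,0],[3.6,-2,0,0,0],[4.9,-2.7,0,0,0],[6.15,-3.38,0,0,0]]' 60
python3 -m pendant '[[0,0,0,0,0],[0,0,0,0,0]]'
cat > w.py <<'E'
from h import *
import sys
from workcell import manip,camera,get_calibration
o=manip.get_obs();c=get_calibration('wrist');im,d=camera('wrist')
n=sys.argv[1];cv2.imwrite(f'pics/{n}.png',im[:,:,::-1]);np.save(f'pics/{n}.npy',cloud(d,c))
print(o['clock'],o['position'],o['ee_rot'],o['ft_force'],o['grip_width'])
E
python3 w.py w1
```

```text
clock: 0.78
position: [0.3578, -0.4147, 0.2313]
ee_rot: [0.993, 0.121, 0.0, 0.0]
ft_force: [-0.2, -0.8, 0.3]
grip_width: 1.001
clock: 1.02
position: [0.3561, -0.4166, 0.2312]
ee_rot: [0.993, 0.121, -0.0, 0.0]
ft_force: [0.1, -0.6, 0.2]
grip_width: 1.004
1.025 [ 0.35611739 -0.41659178  0.23115884] [ 9.92638627e-01  1.21113495e-01 -2.76600262e-04  4.07178407e-05] [ 0.08990168 -0.60542381  0.2259437 ] 1.003610014320582
```

View pics/w1.png

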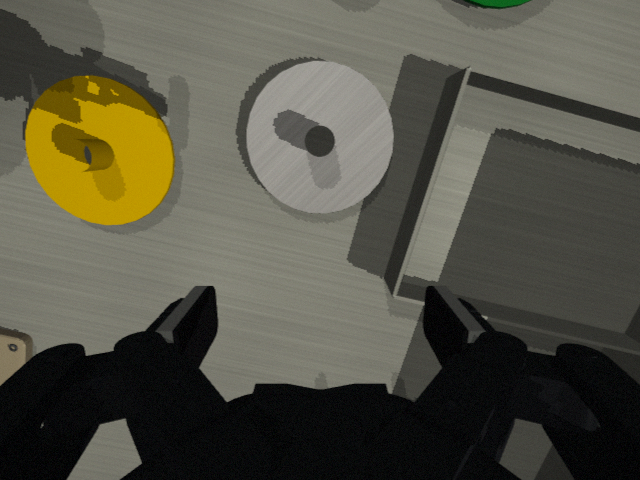

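The wrist view shows the lid centred near (320,137), with its knob at (319,141). The tray wall is clear of it, at about x=440.

```bash
cat > lid.py <<'E'
import sys
from h import *
W=np.load(f'pics/{sys.argv[1]}.npy')
q=W.reshape(-1,3);m=np.hypot(q[:,0]-.419,q[:,1]+.4)
f=q[(m<.095)&(q[:,2]>.011)&(q[:,2]<.022)];k=q[(m<.03)&(q[:,2]>.046)&(q[:,2]<.058)]
print('fl',mec(f[:,:2]),np.median(f[:,2]),'knob',mec(k[:,:2]),np.median(k[:,2]),len(k))
E
python3 lid.py w1
```

```text
fl (array([ 0.4195, -0.4001]), 0.0741) 0.014999824078059498 knob (array([0., 0.]), 0.0) nan 0
  return _methods._mean(a, axis=axis, dtype=dtype,
  ret = ret.dtype.type(ret / rcount)
```

```bash
python3 -m pendant '[[1,0,0,0,0],[1.63,0,1,0,0],[1.63,0,2.3,0,0],[1.63,0,3.5,0,0],[1.63,0,4.2,0,0]]' 60
python3 -m pendant '[[0,0,0.4,0,0],[0,0,0.7,0,0],[0,0,1.0,0,0],[0,0,1.0,0,0]]'
```

```text
clock: 1.7
position: [0.4175, -0.4012, 0.0604]
ee_rot: [0.993, 0.12, -0.001, -0.001]
ft_force: [0.3, -0.1, 0.7]
grip_width: 1.005
clock: 2.2
position: [0.4196, -0.4006, 0.0229]
ee_rot: [0.993, 0.121, -0.0, -0.0]
ft_force: [-0.2, -0.7, -0.1]
grip_width: 1.002
```

Position is good, so I'll close on the knob.

```bash
python3 -m pendant '[[0,0,0,0,0.5],[0,0,0,0,0.7],[0,0,0,0,0.8],[0,0,0,0,0.8],[0,0,0,0,0.8]]' 60
python3 -m pendant '[[0,0,0,0,1],[0,0,0,0,1],[0,0,0,0,1],[0,0,0,0,1]]' 60; python3 w.py w2
```

```text
clock: 2.82
position: [0.4202, -0.4009, 0.024]
ee_rot: [0.993, 0.121, 0.0, 0.0]
ft_force: [-0.5, 1.4, 5.4]
grip_width: 0.338
clock: 3.32
position: [0.4202, -0.4009, 0.024]
ee_rot: [0.993, 0.121, 0.0, 0.0]
ft_force: [-1.2, 1.1, 6.4]
grip_width: 0.332
3.325 [ 0.42016755 -0.40089862  0.02396528] [9.92636656e-01 1.21129012e-01 2.74921530e-04 3.94471588e-04] [-1.226148    1.09885518  6.4334963 ] 0.33192215374718803
```

View pics/w2.png

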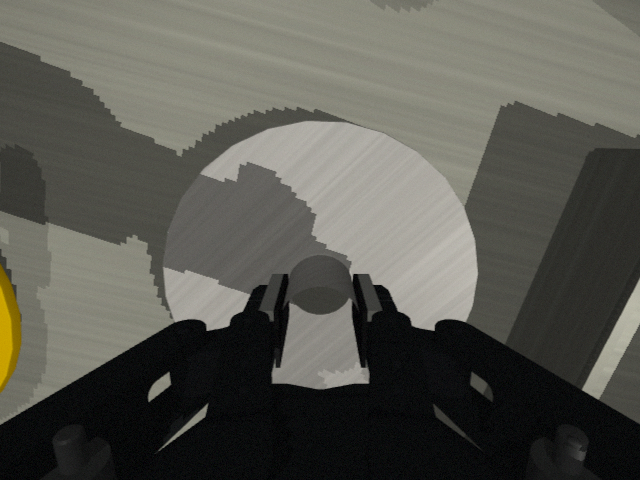

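Knob gripped: the opening is about 28 mm and the picture shows it centred between the pads at (320,285). Lifting now.

```bash
python3 -m pendant '[[0,0,-0.3,0,1],[0,0,-1,0,1],[0,0,-2,0,1],[0,0,-3.2,0,1],[0,0,-4.4,0,1]]' 60
python3 -m pendant '[[0,0,-1.0,0,1],[0,0,-1.6,0,1],[0,0,-1.8,0,1],[0,0,-1.8,0,1]]'; python3 w.py w3
```

```text
clock: 4.0
position: [0.4195, -0.4003, 0.2012]
ee_rot: [0.993, 0.121, -0.0, -0.0]
ft_force: [0.9, -1.1, -1.9]
grip_width: 0.332
clock: 4.5
position: [0.4197, -0.4005, 0.271]
ee_rot: [0.993, 0.121, -0.0, -0.0]
ft_force: [-0.5, 0.1, -2.5]
grip_width: 0.334
4.5 [ 0.41971343 -0.40048724  0.27099162] [ 9.92635610e-01  1.21138465e-01 -9.77829653e-05 -9.61303291e-05] [-0.45046898  0.12156767 -2.47009165] 0.3342323498147226
```

View pics/w3.png

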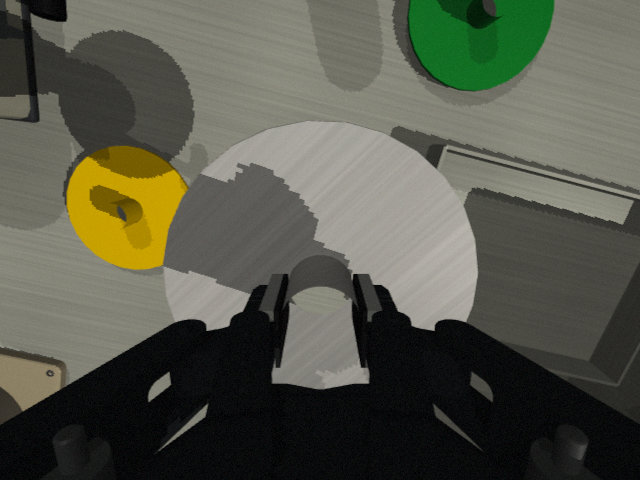

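Run:
```python
from h import *
from workcell import get_calibration
from scipy.optimize import least_squares
for n in ['scene','side']:
    d=np.load(f'pics/{n}0.npy');c=get_calibration(n);q=cloud(d,c).reshape(-1,3)
    q=q[np.hypot(q[:,0]-.517,q[:,1]-.035)<.09]
    for zl,zh in [(.186,.192),(.184,.19),(.12,.183)]:
        p=q[(q[:,2]>zl)&(q[:,2]<zh)][:,:2]
        # annulus 64..68 : mid radius 66 robust; walls either surface
        f=lambda s:np.maximum(np.abs(np.hypot(*(p-s[:2]).T)-.066)-.002,0)
        r=least_squares(f,[.516,.034],loss='soft_l1',f_scale=.002)
        e=f(r.x);print(n,zl,len(p),np.round(r.x,4),'inl',(e<.002).mean())
W=np.load('pics/w3.npy').reshape(-1,3)
m=np.hypot(W[:,0]-.4197,W[:,1]+.4005)<.09
q=W[m&(W[:,2]>.24)&(W[:,2]<.29)];print(len(q))
q=q[np.abs(q[:,2]-np.median(q[:,2]))<.006]
A=np.c_[q[:,:2]-[.4197,-.4005],np.ones(len(q))];s=np.linalg.lstsq(A,q[:,2],rcond=None)[0];print('plane',s)
p=q[:,:2];f=lambda s:0
h=cv2.convexHull(p.astype(np.float32))[:,0];far=h[h[:,0]>.42]
r=least_squares(lambda s:np.hypot(*(far-s).T)-.074,[.42,-.4],loss='soft_l1',f_scale=.001);print(r.x,mec(p))
```

```text
scene 0.186 168 [0.5187 0.0356] inl 0.9404761904761905
scene 0.184 211 [0.5184 0.0358] inl 0.919431279620853
scene 0.12 1706 [0.5188 0.0348] inl 0.8311840562719812
side 0.186 326 [0.5147 0.0344] inl 0.9938650306748467
side 0.184 357 [0.5149 0.0343] inl 0.9859943977591037
side 0.12 2662 [0.5132 0.036 ] inl 0.8429752066115702
53885
plane [-0.00193808  0.00036202  0.2620859 ]
[ 0.41929727 -0.400223  ] (array([ 0.4198, -0.4003]), 0.074)
```

```bash
python3 -m pendant '[[0.3,-0.6,0,0,1],[0.8,-1.6,0,0,1],[1.3,-2.7,0,0,1],[1.9,-3.8,0,0,1],[2.5,-5,0,0,1]]' 60
python3 -m pendant '[[0.55,-1.1,0,0,1],[1.1,-2.2,0,0,1],[1.65,-3.3,0,0,1],[2.1,-4.3,0,0,1],[2.47,-4.98,0,0,1]]'
python3 -m pendant '[[0,0,0,0,1],[0,0,0,0,1],[0,0,0,0,1]]'
cat > s.py <<'E'
from h import *
import sys
from workcell import manip,camera,get_calibration
from scipy.optimize import least_squares
n=sys.argv[1];zf=float(sys.argv[2])
o=manip.get_obs();print(o['clock'],o['position'],o['ee_rot'],o['ft_force'],o['grip_width'])
for k in ['scene','side']:
    im,d=camera(k);cv2.imwrite(f'pics/{k}{n}.png',im[:,:,::-1])
    np.save(f'pics/{k}{n}.npy',d)
    u,v=((335,210) if k=='scene' else (281,225))
    cv2.imwrite(f'pics/{k}{n}c.png',cv2.resize(im[v-90:v+90,u-110:u+110,::-1],None,fx=3,fy=3,interpolation=cv2.INTER_CUBIC))
    q=cloud(d,get_calibration(k)).reshape(-1,3);q=q[np.hypot(q[:,0]-.517,q[:,1]-.035)<.1]
    p=q[np.abs(q[:,2]-zf)<.004]
    if len(p)<50: print('few');continue
    h=cv2.convexHull(p[:,:2].astype(np.float32))[:,0]
    A=np.c_[p[:,:2]-[.517,.035],np.ones(len(p))]
    print(k,len(p),'flange',mec(p[:,:2]),'plane',np.round(np.linalg.lstsq(A,p[:,2],rcond=None)[0],4))
E
python3 s.py 1 0.263
```

```text
clock: 5.18
position: [0.4684, -0.1809, 0.2699]
ee_rot: [0.993, 0.121, -0.001, -0.0]
ft_force: [1.1, -0.3, -1.9]
grip_width: 0.335
clock: 5.8
position: [0.5163, 0.0369, 0.2701]
ee_rot: [0.993, 0.122, -0.001, -0.0]
ft_force: [0.8, -0.6, -1.9]
grip_width: 0.331
clock: 6.18
position: [0.5166, 0.0334, 0.2708]
ee_rot: [0.993, 0.12, -0.0, 0.0]
ft_force: [-0.7, -0.3, -1.6]
grip_width: 0.331
6.175 [0.516608   0.03341367 0.27080773] [ 9.92749891e-01  1.20197523e-01 -4.30776143e-04  1.55296086e-04] [-0.72453327 -0.3248719  -1.62717454] 0.33074474507392754
scene 1209 flange (array([0.5184, 0.0337]), 0.079) plane [-0.0014  0.0022  0.2635]
side 2303 flange (array([0.5143, 0.0319]), 0.0755) plane [ 0.0004 -0.0018  0.2636]
```

```bash
python3 -m pendant '[[0,-0.05,0.4,0,1],[0.02,-0.05,0.9,0,1],[0.02,-0.05,1.3,0,1],[0.02,-0.05,1.3,0,1],[0.02,-0.05,1.3,0,1]]' 60; python3 s.py 2 0.21
```

```text
clock: 6.9
position: [0.5174, 0.0368, 0.2197]
ee_rot: [0.993, 0.121, 0.0, 0.0]
ft_force: [-0.5, -0.5, -2.4]
grip_width: 0.328
6.9 [0.5173819  0.0368192  0.21974523] [9.92642680e-01 1.21080170e-01 3.17270064e-04 4.17528826e-05] [-0.4596439  -0.49507294 -2.37815766] 0.3275486127680665
scene 950 flange (array([0.5195, 0.0394]), 0.077) plane [-0.0014  0.0039  0.2115]
side 1787 flange (array([0.516 , 0.0353]), 0.0748) plane [ 0.0044 -0.0024  0.2121]
```

View pics/scene2c.png

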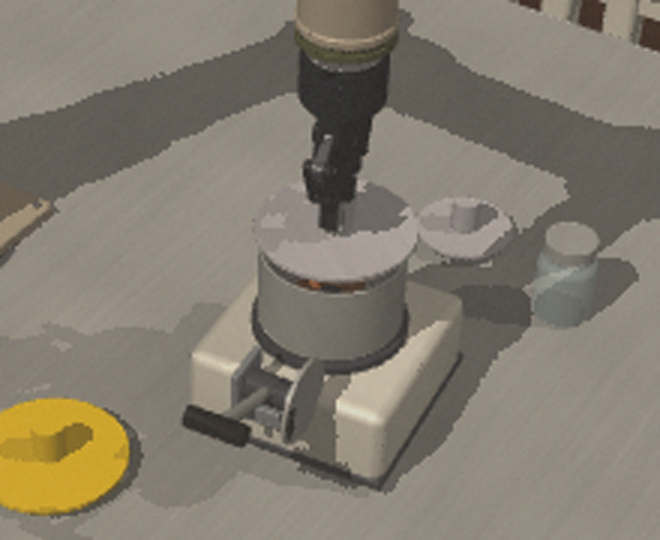

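View pics/side2c.png

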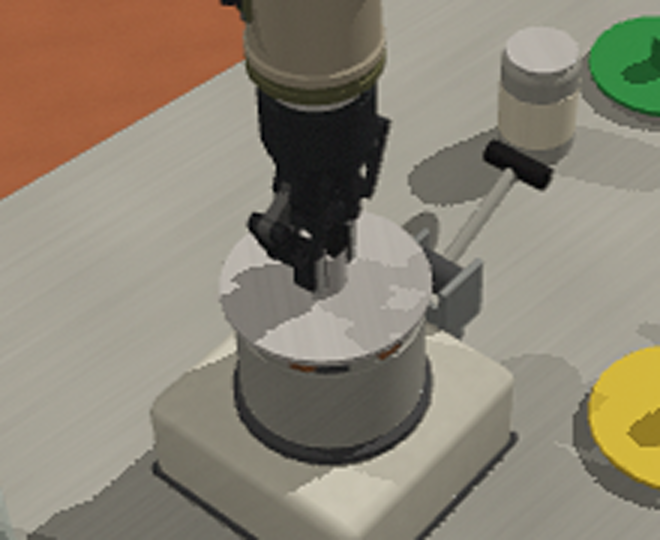

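The lid hovers roughly concentric over the bowl in both views: flange at scene (335,230) and side (327,290) in the enlarged crops. Lowering slowly.

```bash
python3 -m pendant '[[-0.03,0.03,0.1,0,1],[-0.03,0.03,0.2,0,1],[-0.03,0.03,0.27,0,1],[-0.03,0.03,0.33,0,1],[-0.03,0.03,0.33,0,1]]' 60; python3 s.py 3 0.198
```

```text
clock: 7.62
position: [0.5162, 0.0354, 0.2059]
ee_rot: [0.993, 0.121, -0.0, -0.0]
ft_force: [0.2, 0.3, -1.3]
grip_width: 0.337
7.625 [0.51617983 0.0353535  0.20588503] [ 9.92636393e-01  1.21132029e-01 -1.53744234e-04 -1.45958895e-05] [ 0.1676965   0.25394033 -1.26257088] 0.33674161856349655
scene 1152 flange (array([0.519, 0.036]), 0.0776) plane [-0.0016  0.0008  0.1984]
side 2140 flange (array([0.5143, 0.0336]), 0.0756) plane [ 0.0004 -0.0005  0.1987]
```

No lateral or vertical contact so far, so the spigot is entering freely. Continuing.

```bash
python3 -m pendant '[[0,0,0.04,0,1],[0,0,0.08,0,1],[0,0,0.1,0,1],[0,0,0.12,0,1],[0,0,0.12,0,1]]' 60; python3 s.py 4 0.194
```

```text
clock: 8.35
position: [0.5162, 0.0353, 0.202]
ee_rot: [0.993, 0.121, 0.0, 0.0]
ft_force: [-4.3, -1.0, 5.8]
grip_width: 0.332
8.35 [0.51620641 0.03532876 0.201955  ] [9.92644194e-01 1.21068002e-01 3.75953695e-05 2.01542248e-04] [-4.28009847 -0.96246883  5.76152494] 0.3318973576512738
scene 1157 flange (array([0.5183, 0.0354]), 0.0766) plane [ 0.0009 -0.0012  0.1944]
side 2138 flange (array([0.5141, 0.0345]), 0.0761) plane [ 0.0022 -0.0007  0.1947]
```

Contact came at TCP z 0.202, which is the seated height predicted: flange top 0.194 and level. Releasing.

```bash
python3 -m pendant '[[0,0,0,0,0.6],[0,0,0,0,0.5],[0,0,0,0,0.3],[0,0,0,0,0],[0,0,0,0,0]]' 20; python3 -m pendant '[[0,0,0,0,0],[0,0,-0.4,0,0],[0,0,-1.2,0,0],[0,0,-2.4,0,0],[0,0,-2.4,0,0]]' 20;python3 s.py 5 0.194
```

```text
clock: 9.07
position: [0.5163, 0.0353, 0.2013]
ee_rot: [0.993, 0.121, 0.0, 0.0]
ft_force: [0.1, -0.7, -0.4]
grip_width: 0.998
clock: 9.7
position: [0.5179, 0.0359, 0.302]
ee_rot: [0.993, 0.121, 0.003, 0.0]
ft_force: [0.1, -0.6, -1.8]
grip_width: 1.001
9.7 [0.51788849 0.03589505 0.30199053] [9.92622311e-01 1.21196826e-01 3.47138123e-03 4.75664356e-04] [ 0.09657639 -0.56256097 -1.77786289] 1.0006218896244137
scene 1277 flange (array([0.5151, 0.0357]), 0.0787) plane [ 0.0003 -0.0002  0.1945]
side 2687 flange (array([0.5159, 0.0346]), 0.0762) plane [ 0.0018 -0.0008  0.1946]
```

View pics/scene5c.png

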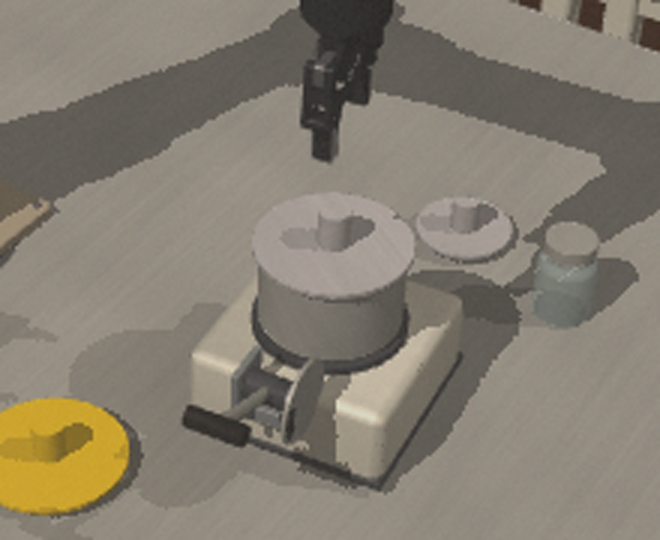

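View pics/side5c.png

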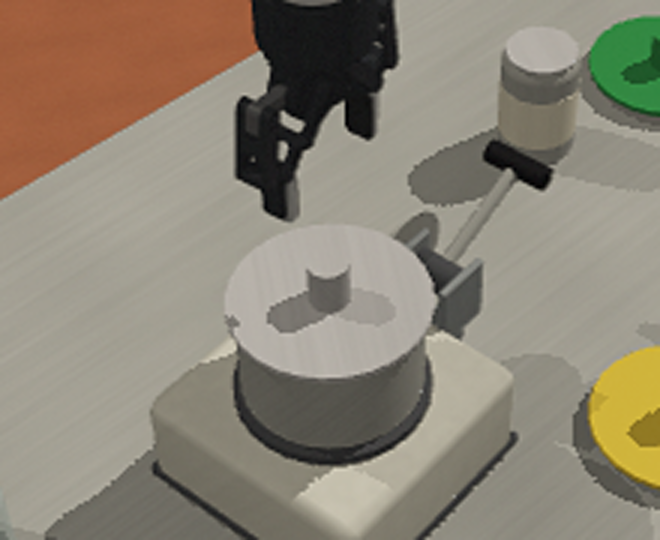

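The lid sits level on the rim, with the flange top at 0.1945 in both views. Next I'll look at the bar with the wrist camera.

```bash
python3 -m pendant '[[-0.5,1.1,0,0.3,0.3],[-1,2.3,0,0.6,0.6],[-1.5,3.5,0,0.9,1],[-2,4.6,0,1.15,1],[-2.41,5.62,0,1.15,1]]' 20; python3 -m pendant '[[0,0,0,0,1],[0,0,0,0,1],[0,0,0,0,1]]'; python3 w.py w6
```

```text
clock: 10.42
position: [0.4756, -0.2077, 0.2964]
ee_rot: [0.998, 0.061, -0.001, -0.0]
ft_force: [1.0, -0.2, -0.2]
grip_width: 0.001
clock: 10.8
position: [0.477, -0.2046, 0.2971]
ee_rot: [0.998, 0.062, -0.0, -0.0]
ft_force: [0.2, -0.1, 0.7]
grip_width: 0.0
10.8 [ 0.4770056  -0.20463951  0.29712143] [ 9.98061703e-01  6.22318142e-02 -1.16091072e-04 -1.58258667e-04] [ 0.15110223 -0.05744146  0.70877081] 0.0003379202312072698
```

View pics/w6.png

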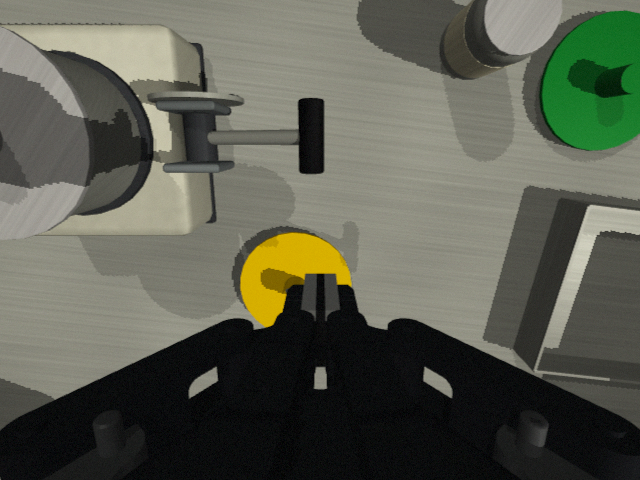

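The wrist view shows the bar at rest at (311,136), upright in the image, so the tool x axis is parallel to the bar.

Run:
```python
from h import *
W=np.load('pics/w6.npy');im=cv2.imread('pics/w6.png')
p=W[95:180,295:330].reshape(-1,3);p=p[(p[:,2]>.15)&(p[:,2]<.18)]
print(len(p),cv2.minAreaRect(p[:,:2].astype(np.float32)),p[:,2].max(),np.percentile(p[:,2],95))
print(W[136,311],W[101,311],W[170,311])
```

```text
1956 ((0.5440890192985535, -0.18730272352695465), (0.0560053288936615, 0.022961093112826347), 6.32226037979126) 0.16861017924621968 0.16726924812477023
[ 0.54465607 -0.18883226  0.16678886] [ 0.56931014 -0.18592782  0.16754029] [ 0.51929349 -0.1918073   0.16551858]
```

```bash
python3 -m pendant '[[0.7,-0.03,0,0,1],[1.4,-0.06,0.5,0,1],[1.72,-0.065,1.5,0,1],[1.72,-0.065,2.6,0,1],[1.72,-0.065,2.9,0,1]]' 40; python3 -m pendant '[[0,0,0,0,1],[0,0,0,0,1]]'; python3 w.py w7
```

```text
clock: 11.48
position: [0.5435, -0.1939, 0.1788]
ee_rot: [0.998, 0.062, -0.002, -0.001]
ft_force: [0.0, 0.9, 1.3]
grip_width: -0.0
clock: 11.72
position: [0.5456, -0.1952, 0.1834]
ee_rot: [0.998, 0.061, 0.001, 0.001]
ft_force: [-0.7, 0.4, 0.5]
grip_width: -0.001
11.725 [ 0.54564536 -0.19523071  0.18340045] [9.98126961e-01 6.11585459e-02 1.33864742e-03 6.40166437e-04] [-0.68664648  0.35288308  0.46447476] -0.0006898314454327769
```

View pics/w7.png

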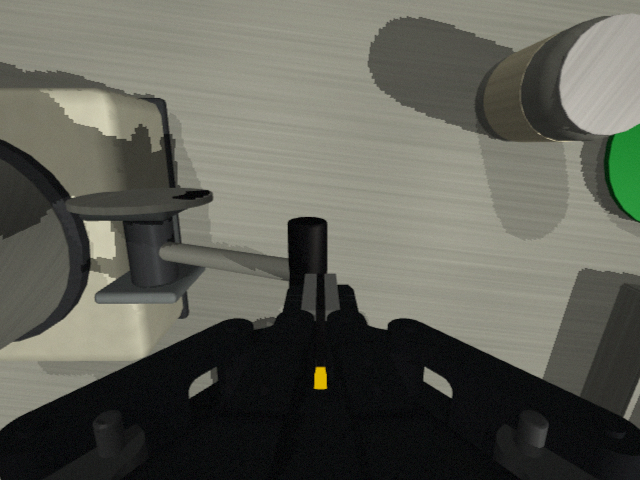

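The closed fingertips are over the bar (top at (307,250)), offset outwards by about 5 mm as intended. Pressing down in steps.

```bash
python3 -m pendant '[[0,-0.04,0.25,0,1],[0,-0.04,0.45,0,1],[0,-0.04,0.65,0,1],[0,-0.04,0.85,0,1],[0,-0.04,1.0,0,1]]' 40; python3 -m pendant '[[0,0,0.2,0,1],[0,0,0.4,0,1],[0,0,0.5,0,1],[0,0,0.5,0,1]]'
cat > b.py <<'E'
from h import *
import sys
from workcell import manip,camera,get_calibration
n=sys.argv[1]
o=manip.get_obs();print(o['clock'],o['position'],o['ee_rot'],o['ft_force'],o['grip_width'])
for k in ['scene','side']:
    im,d=camera(k);np.save(f'pics/{k}{n}.npy',d)
    u,v=((305,250) if k=='scene' else (335,200));w,h=50,38
    cv2.imwrite(f'pics/{k}{n}c.png',cv2.resize(im[v-h:v+h,u-w:u+w,::-1],None,fx=7,fy=7,interpolation=cv2.INTER_CUBIC))
    W=cloud(d,get_calibration(k));dark=im.max(2)<60
    q=W[dark];m=(np.abs((q-[.544,-.19,0])@[.9923,.1241,0])<.035)&(np.abs((q-[.544,-.19,0])@[.1241,-.9923,0])<.02)&(q[:,2]>.05)&(q[:,2]<.2)
    q=q[m];s=(q-[.5448,-.1935,0])@[.9923,.1241,0]
    for a,b in [(-.029,-.02),(-.02,-.013),(.013,.02),(.02,.029)]:
        z=q[(s>a)&(s<b),2]
        if len(z)>3: print(k,a,len(z),'z range',np.percentile(z,[5,50,90,100]).round(4))
E
python3 b.py 8
```

```text
clock: 12.4
position: [0.5446, -0.1943, 0.1411]
ee_rot: [0.998, 0.061, 0.0, 0.001]
ft_force: [-0.7, -6.5, 7.4]
grip_width: -0.003
clock: 12.9
position: [0.5444, -0.1935, 0.1211]
ee_rot: [0.998, 0.061, -0.0, -0.0]
ft_force: [-1.1, -1.7, 4.1]
grip_width: -0.001
12.9 [ 0.54438369 -0.19348078  0.12114025] [ 9.98127620e-01  6.11654832e-02 -1.95644581e-04 -1.77462041e-05] [-1.07752915 -1.71863384  4.05554183] -0.000951504215748911
scene -0.029 13 z range [0.1117 0.1182 0.1207 0.1233]
scene -0.02 17 z range [0.1112 0.1165 0.1226 0.1247]
scene 0.013 57 z range [0.1122 0.1869 0.1974 0.1998]
scene 0.02 23 z range [0.1102 0.1175 0.1232 0.1259]
side -0.029 37 z range [0.1123 0.119  0.1929 0.1998]
side -0.02 93 z range [0.1152 0.1779 0.1964 0.1999]
side 0.013 18 z range [0.1074 0.1185 0.1222 0.1247]
side 0.02 17 z range [0.1093 0.1173 0.123  0.1253]
```

The bar is at about click two (tip z 0.121, bar top about 0.122). Now on to the third.

```bash
python3 -m pendant '[[0,0,0.15,0,1],[0,0,0.3,0,1],[0,0,0.43,0,1],[0,0,0.53,0,1],[0,0,0.6,0,1]]' 40; python3 -m pendant '[[0,0,0,0,1],[0,0,0,0,1],[0,0,0,0,1],[0,0,0,0,1]]';python3 b.py 9
```

```text
clock: 13.62
position: [0.5444, -0.1924, 0.0971]
ee_rot: [0.998, 0.062, -0.0, -0.001]
ft_force: [-3.3, 3.3, 5.8]
grip_width: -0.001
clock: 14.12
position: [0.5444, -0.1924, 0.0974]
ee_rot: [0.998, 0.062, -0.0, -0.001]
ft_force: [-1.9, 2.6, 5.9]
grip_width: -0.002
14.125 [ 0.54443459 -0.19241032  0.09737146] [ 9.98101448e-01  6.15887977e-02 -2.17042431e-04 -5.22483899e-04] [-1.93943255  2.58657534  5.90121461] -0.002018595268403138
scene -0.029 7 z range [0.0849 0.0939 0.0989 0.1005]
scene -0.02 13 z range [0.0868 0.0951 0.1016 0.1038]
scene 0.013 74 z range [0.092  0.1751 0.1932 0.1997]
scene 0.02 29 z range [0.0837 0.0964 0.1935 0.1987]
side -0.029 51 z range [0.0845 0.0972 0.1968 0.1997]
side -0.02 139 z range [0.0946 0.1732 0.1922 0.1992]
side 0.013 17 z range [0.0874 0.0965 0.1    0.1017]
side 0.02 16 z range [0.0863 0.093  0.0982 0.1002]
```

View pics/scene9c.png

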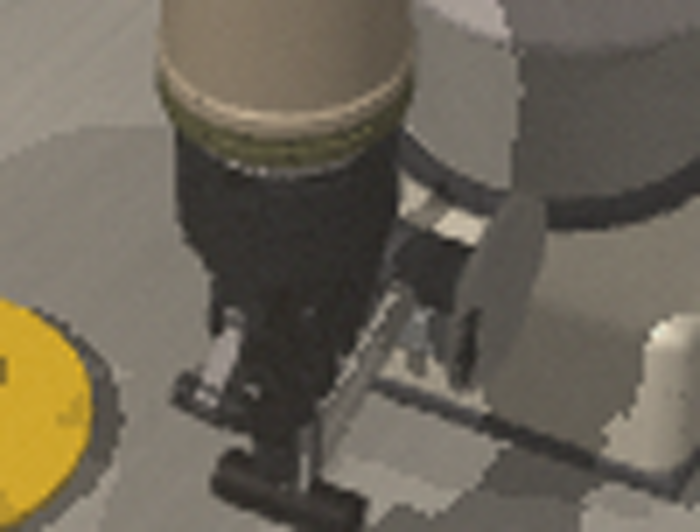

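View pics/side9c.png

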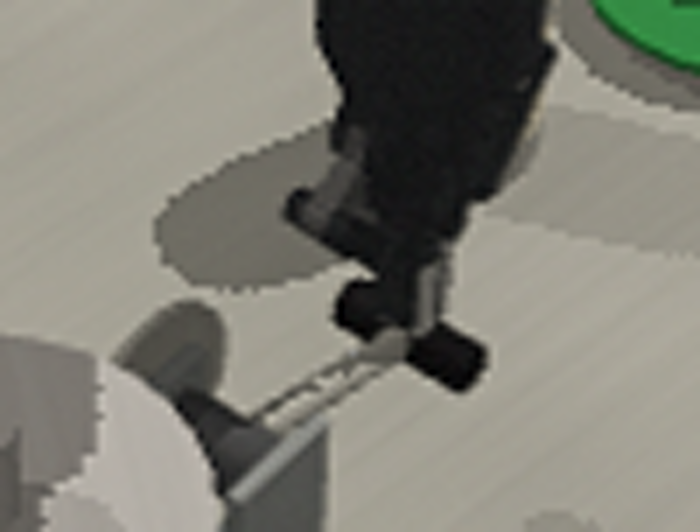

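The tips press the bar with 5.9 N at z 0.0974, putting the bar centre at 0.0874 against a nominal 0.0867. I'll nudge 1 mm further and recheck the bar, lid and bystanders.

```bash
python3 -m pendant '[[0,0,0.03,0,1],[0,0,0.03,0,1],[0,0,0.03,0,1],[0,0,0.03,0,1]]' 40; python3 b.py 10; python3 s.py 10 .194; python3 w.py w10
python3 - <<'E'
from h import *
from workcell import get_calibration
for n in ['scene','side']:
    for t in ['0','10']:
        q=cloud(np.load(f'pics/{n}{t}.npy'),get_calibration(n)).reshape(-1,3)
        for k,c,r,zl,zh in [('tin',(.666,-.353),.06,.1,.12),('jar',(.646,.283),.05,.085,.105),('sl',(.502,.331),.07,.012,.021)]:
            p=q[(np.hypot(q[:,0]-c[0],q[:,1]-c[1])<r)&(q[:,2]>zl)&(q[:,2]<zh)];print(n,t,k,len(p),mec(p[:,:2]))
E
```

```text
clock: 14.72
position: [0.5444, -0.1922, 0.0962]
ee_rot: [0.998, 0.062, -0.0, -0.001]
ft_force: [-3.0, 3.0, 6.5]
grip_width: 0.0
14.725 [ 0.54442483 -0.19224605  0.09622167] [ 9.98097638e-01  6.16495754e-02 -2.60523091e-04 -6.05683962e-04] [-2.99308613  2.98698944  6.50452423] 0.0002543192863742614
scene -0.029 9 z range [0.0866 0.0931 0.0957 0.0979]
scene -0.02 10 z range [0.0847 0.0917 0.0969 0.098 ]
scene 0.013 94 z range [0.0885 0.1716 0.1921 0.1999]
scene 0.02 26 z range [0.0881 0.0948 0.1966 0.1997]
side -0.029 48 z range [0.0866 0.0977 0.1973 0.1997]
side -0.02 139 z range [0.0934 0.1705 0.1935 0.1998]
side 0.013 16 z range [0.0868 0.0944 0.0971 0.0999]
side 0.02 13 z range [0.0838 0.0931 0.0983 0.0991]
14.825 [ 0.54441538 -0.19226825  0.09621872] [ 9.98099503e-01  6.16193390e-02 -2.60393043e-04 -6.09296398e-04] [-3.9628813   3.2625862   7.05003915] -0.0015420531775675178
scene 1177 flange (array([0.517 , 0.0353]), 0.0778) plane [ 0.0011 -0.0002  0.1945]
side 2669 flange (array([0.5142, 0.033 ]), 0.0765) plane [ 0.001  -0.0021  0.1946]
14.925 [ 0.54443334 -0.19222679  0.09621809] [ 9.98099129e-01  6.16252773e-02 -2.46761977e-04 -6.26589672e-04] [-2.51853569  2.83665895  6.89935666] 0.0001533894931728507
scene 0 tin 612 (array([ 0.6711, -0.3526]), 0.0364)
scene 0 jar 210 (array([0.6498, 0.2846]), 0.0311)
scene 0 sl 392 (array([0.5065, 0.3301]), 0.0566)
scene 10 tin 608 (array([ 0.6698, -0.3528]), 0.0365)
scene 10 jar 214 (array([0.6479, 0.2868]), 0.0325)
scene 10 sl 387 (array([0.5052, 0.3335]), 0.0561)
side 0 tin 393 (array([ 0.6626, -0.3542]), 0.0377)
side 0 jar 481 (array([0.6434, 0.2827]), 0.0293)
side 0 sl 1633 (array([0.5023, 0.3312]), 0.0527)
side 10 tin 1 (array([ 0.6418, -0.3796]), 0.0001)
side 10 jar 484 (array([0.6425, 0.2827]), 0.0286)
side 10 sl 1614 (array([0.5022, 0.3304]), 0.0535)
```

View pics/w10.png

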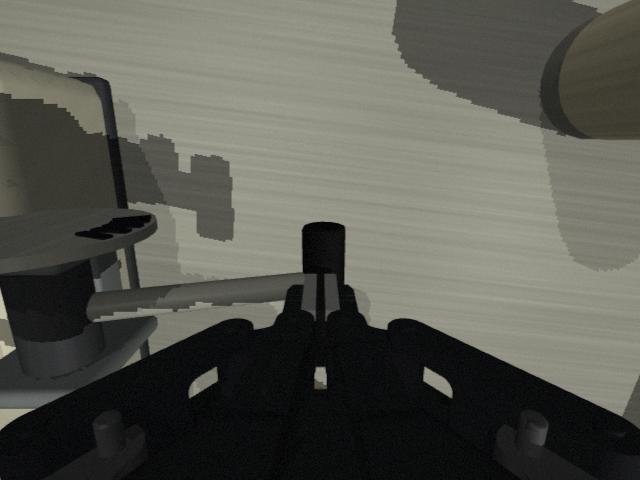

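View pics/scene10.png

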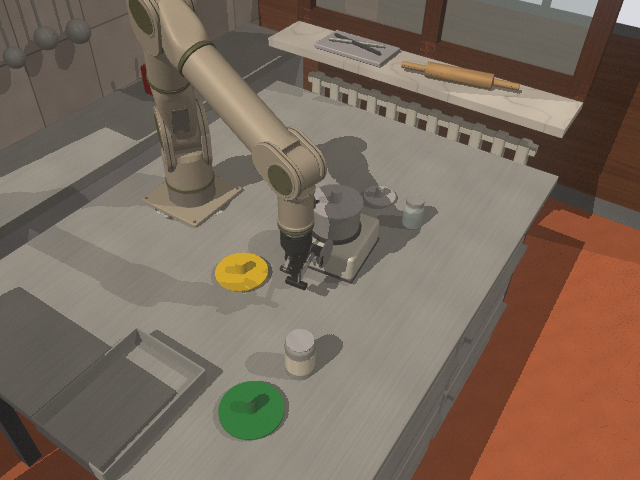

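The bar is centred under the fingertips at (323,250) in the wrist view and holding steady. The lid is still level, and the tin, jar, small lid and decoys are where they were. Handing in.

```bash
python3 -c "
from workcell import hand_in,manip
print(hand_in());o=manip.get_obs();print(o['clock'],o['position'],o['ft_force'])"
```

```text
the job is handed in; nothing more can be done
None
the job is handed in; nothing more can be done
```

I set the lid into the bowl, then pressed the lever to the third click. The arm was still holding it there when I handed in, about 15 s into the 56 s allowed.

- **Lid:** I lowered it under control until it touched at the predicted height, with about 6 N showing at the wrist, and then released it. Afterwards both fixed cameras put its flange top at 0.1945–0.1946 m (0.194 m expected), tilted by about 0.002 rad or less.
- **Lever:** I pressed the bar from above with the closed fingertips. The fingertips held at 0.0962 m, which puts the bar centre at about 0.086 m, or roughly 0.665 rad. The third click is at 0.66 rad (0.087 m) and the bottom stop at 0.064 m. The force was 6.5–7 N against the nominal 6 N. I judged the click from height and force, because the quadrant marks were too small to read.
- **Bystanders:** The jar and small lid were within about 1 mm of their starting positions in the side view. The tin was also within about 1 mm in the scene view, but the arm hid it from the side camera. The yellow and green lids look unmoved, but I checked those only by eye.
- **Disagreement:** The two fixed cameras differed by 3–4 mm on absolute position. I centred the lid by comparing it with the rim within each view.

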